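Tip the earbud case onto its charging spot

ROBOT

A 6-joint arm with a two-finger parallel gripper is mounted at the origin on the work surface. World frame = base frame: x ahead of the robot, y to its left, z up, the work surface at z = 0. Lengths are in mm, angles in rad, forces in N, time in s.
With the tool pointing down it reaches from about 350 to 975 mm from the base axis. Payload 4.9 kg.
Tool frame: the origin (TCP) lies on the centre line of the jaws, within the pads' length; the fingertips stand 25 mm ahead of it and the grasp point (between the pads) lies 6 mm ahead of it; z points along the fingers, y is the line along which they close (so a half turn about z gives the same grasp; the last joint's range is limited). The gripper opens to 85 mm and grips with 20 to 120 N. Pads are 22 mm wide; open, the fingers measure 114 mm over their backs; the gripper's body (76 mm by 85 mm) begins 54 mm behind the grasp point. The pads swing forward as they close: fully open they stand 13 mm farther back than shut.
Start: joints at [1.01, 0.053, 1.613, -0, 1.476, -0.119], TCP at [267.217, 564.975, 256.304] pointing down, gripper open.
Joint ranges: [-3.01, 3.01], [-1.01, 2.22], [0.06, 2.58], [-1.02, 4.17], [0.09, 2.62], [-3.14, 3.14]. Speed limits (rad/s): [2.57, 2.57, 3.14, 3.14, 3.14, 3.14].

INTERFACE

Orientations are given as a unit quaternion [w, x, y, z].
In Python, from station import state, camera, finish_job, silhouettes gives the robot as it stands.
- The arm moves only by the shell command python3 -m inch 'ROWS' [FORCE]. ROWS is JSON, a list that holds one entry, the list of rows, each a list of 7 numbers: the shift along the tool's x, y, z in mm, then the turn, a rotation vector about the tool's x, y, z in degrees, then the gripper command: -1 is fully open, 1 is shut, values between are in proportion. A call has 1 to 12 rows; each row shifts and turns the commanded pose from where the row before left it, along the tool's axes as they then stand; what a row does not reach is not made up. A row lasts 1/10 s, in which the tool goes at most 50 mm and 8.59 degrees, less where a joint would pass 70% of its speed; a pose out of reach is approached as far as the arm can. A call is refused whole if a number of a shift passes 50 or a number of a turn 8.59, either way. A call with a gripper value outside its range is refused whole. The fingers move at their own pace and stop on an object; FORCE is the grip in N (left out, the last holds). Time passes only in rows, so rows that do not move let the fingers close. It gives the time, the measured TCP pose, the force, the opening and the grip force at its end, in the units of the state.
- state(): the state, without advancing time (a new reading comes with each control period).
- camera(name): name is "scene" or "top"; returns a dict with "image" (400x640x3 uint8, red, green, blue), "mtx" (3x3 intrinsics, pixels), "k1" (the pictures are not rectified: a ray, as slopes to the right and down, at radius r is drawn at 1 + k1 r^2 times it, then the intrinsics apply), "xyz" and "rotation" of the camera in the world. Camera axes: x right, y up, looking along -z (the intrinsics and any distortion apply to the point x, -y, -z); pixel columns grow to the right and rows downward; lengths in mm; the calibration is good to about 2 mm. A picture is of the moment at which its call begins. There is no depth.
- finish_job(): hands the job in; it is judged then, once.
Trained networks look in a picture, given as the dict that the camera call returned (one of the last four; its "shot" number tells which), for a name from the list of things; names that differ only in an ending like _2 or _b are one class to them, and where a whole thing is asked for, a point or a joint stands for the part that bears it (a point fixed in the world has none). Each returns a list of dicts, best first, with "confidence" (0 to 1); they miss things now and then, are a little off and sometimes report something else, mostly with a low value. They report only what shows in the picture. A call takes as long as a camera call. They do not tell look-alikes from the thing itself.
- silhouettes(label, picture): "pixels" (400x640 bool, what is visible of it) and "position" ([column, row] in pixels, amid what is visible of it).
The state is a dict: "time_s": time; "qpos": joint angles; "joint_velocities": joint speeds; "joint_efforts": joint torques, N m; "eef_pos": TCP position; "ee_rot": TCP orientation; "contact_force": force on the tool from outside, world axes, zero at the start; "wrist_torque": the same for the moment, N m; "gripper_width": opening from 0.0 (shut) to 1.0 (fully open); "grasp_force": force on a finger pad.
Only numpy, scipy, OpenCV 4.12 (cv2) and the standard library are available. Lean on these libraries where they do the work, as an engineer would, in place of code of your own. Each camera call takes 0.05 s, during which the arm holds its last target. There are 200 camera calls.

TASK

The green earbud case is standing upright on the wireless charging pad. Without gripping or lifting it, gently push it over onto its back so that it lies flat with its indicator light facing up, and push it along the pad until it lies centred over the white ring. Leave the tumbler, the phone stand and the spoon keychain where they are.

Things in the scene. Friction and masses are not known exactly. Their poses are not given: they have to be found in the camera images.
- pad: Wireless charging pad, a grey slab fixed to the shelf at any yaw, 170 mm long (its x) x 100 mm wide (its y) x 8 mm thick. Origin: centre of its underside; z up. At the start the case's centre is 46 to 66 mm from the pad's centre towards its -x end, up to 6 mm aside, its back towards the ring. Nothing stands beyond the -x end.
- ring (a point): Centre of the white ring mark (30 mm across) on the pad's top face, at (22, 0, 8) mm in the pad's frame. It marks the charging spot.
- case: Loose green plastic earbud case, 27 mm thick (x) x 62 wide (y) x 50 high (z), edges rounded 5 mm, 40 to 75 g, dark lid seam 34 mm up. Origin: centre of its 27 x 62 base. Small white light on its front (-x); steel hinge strip on its back (+x), which looks along the pad's +x within 9 degrees. Pushed near the top it tips past balance at 28 degrees and drops.
- case_center (a point): Middle of the earbud case, 25 mm above its base along its z. 25 mm above the pad's top when upright, 13.5 mm when lying on its back (case x axis down, z level, 50 mm long, 62 mm wide, 27 mm high; it slides on the pad when pushed low).
- tumbler: Empty frosted glass tumbler, loose, 72 mm across the rim, 90 mm high. Origin: centre of its underside. To be left alone.
- stand: Silver aluminium phone stand, loose, base 80 x 70 mm, about 85 mm high, leaning back plate and lip. Origin: centre of its underside. To be left alone.
- keychain: Stainless spoon-shaped keychain lying flat, loose, about 117 mm long (its x), 26 mm wide, 5 mm thick, split ring at -x. Origin: near its middle, underside. To be left alone. Tumbler, stand and keychain stand in changing order 175 to 205 mm from the pad's centre: one beyond its +x end, one off each long side.
Mind the look-alikes: they are no part of the job. Several things have the shape of the case; the one meant has the colours described above.

How it is judged (in metres and radians):
At the end, for the whole second after the job is handed in: The case lies flat on its back on the pad (within 10 degrees), indicator light up, at rest, its middle within 12 mm of the ring's centre seen from above; tumbler, phone stand and keychain within 15 mm of where they stood, the tumbler upright (angle between case's own x axis and vertical above 2.97 rad and horizontal distance between case_center and ring below 0.012 m and height (world z) of case_center below 0.026 m and linear speed of case below 0.01 m/s and distance of each of tumbler, stand, keychain from where it was at the start of the episode below 0.015 m and angle between tumbler's own z axis and vertical below 0.15 rad); the robot touches nothing.
It fails at once if the case is lifted off the pad (its middle more than 44 mm above the shelf, or more than 12 mm clear when lying on its back) (height (world z) of case_center above 0.044 m or (angle between case's own x axis and vertical above 2.9 rad and height (world z) of case_center above 0.034 m)).
It fails at once if the case is gripped or pushed hard (over 15 N from the robot) (contact force between any of the fingers, the arm and case above 15 N).
It fails at once if the frosted tumbler is moved by more than 15 mm (distance of tumbler from where it was at the start of the episode above 0.015 m).
It fails at once if the phone stand is moved by more than 15 mm (distance of stand from where it was at the start of the episode above 0.015 m).
It fails at once if the spoon keychain is moved by more than 15 mm (distance of keychain from where it was at the start of the episode above 0.015 m).
It also fails if it takes over 40 s, if anything falls off the work surface, if the arm or the gripper's body presses on something with over 40 N, if the wrist force passes 120 N, or if a joint passes its speed limit or range.

## Working session

There is one attempt and no reset: what is moved stays moved. The work goes in short steps, Python scripts to look and compute and a shell command to move; the robot and the scene stay as the last step left them, time stands still between calls to the robot, and variables do not carry over. Pictures are saved under pics/ and viewed, at most 10 in all, crops included, and the job is handed in when it is done.

```bash
mkdir -p pics; ls; cat > h.py <<'E'
import numpy as np, cv2
from station import state, camera, silhouettes, finish_job
def ray(c,uv):
    K=np.array(c["mtx"]);k=c["k1"]
    d=np.array([(uv[0]-K[0,2])/K[0,0],(uv[1]-K[1,2])/K[1,1]]);s=d.copy()
    for _ in range(30): s=d/(1+k*(s@s))
    return np.array(c["rotation"]).reshape(3,3)@np.array([s[0],-s[1],-1.])
def at(c,uv,z):
    r=ray(c,uv);p=np.array(c["xyz"]);return p+r*(z-p[2])/r[2]
def px(c,P):
    q=np.array(c["rotation"]).reshape(3,3).T@(np.array(P)-np.array(c["xyz"]))
    s=np.array([q[0],-q[1]])/-q[2];s=s*(1+c["k1"]*(s@s));K=np.array(c["mtx"])
    return np.array([K[0,0]*s[0]+K[0,2],K[1,1]*s[1]+K[1,2]])
def save(c,n): cv2.imwrite("pics/"+n,c["image"][:,:,::-1])
E
python3 - <<'E'
from h import *
print(state())
ims=[]
for n in("scene","top"):
    c=camera(n);print(n,np.array(c["xyz"]).round(0),np.array(c["rotation"]).round(2).tolist(),c["mtx"],c["k1"]);save(c,n+"0.png")
    for l in("pad","case","tumbler","stand","keychain"):
        for s in silhouettes(l,c): print(l,round(s["confidence"],2),s["position"],s["pixels"].sum(), at(c,s["position"],8).round(0))
E
```

```text
pics
{'time_s': 0.0, 'qpos': array([ 1.00998952e+00,  5.33695623e-02,  1.61430060e+00,  2.87890336e-06,
        1.47603792e+00, -1.18965550e-01]), 'joint_velocities': array([-0.00103747,  0.00079544, -0.00207832, -0.00032269, -0.00203079,
        0.00091872]), 'joint_efforts': array([ 4.31338515e-05, -3.93678832e+01, -3.70174992e+01, -1.40791076e-04,
        7.00020013e-03, -5.83459084e-06]), 'eef_pos': array([266.919605  , 564.49036231, 255.05116633]), 'ee_rot': array([-3.53972533e-04,  2.19127983e-01,  9.75695551e-01, -9.96730623e-04]), 'contact_force': array([ 0.21119006, -0.08733649,  0.06491022]), 'wrist_torque': array([0.03725215, 0.01732114, 0.00230304]), 'grasp_force': 0.0, 'gripper_width': 1.0004424899699869}
scene [983. -93. 553.] [0.76, 0.29, 0.21, 0.54] [[372.98806983   0.         321.90311574]
 [  0.         372.98806983 203.7763462 ]
 [  0.           0.           1.        ]] -0.068009639745942Traceback (most recent call last):
  File "<stdin>", line 7, in <module>
  File "h.py", line 9, in at
    r=ray(c,uv);p=np.array(c["xyz"]);return p+r*(z-p[2])/r[2]
  File "h.py", line 7, in ray
    return np.array(c["rotation"]).reshape(3,3)@np.array([s[0],-s[1],-1.])
           ~~~~~~~~~~~~~~~~~~~~~~~~~~~~~~~^^^^^
ValueError: cannot reshape array of size 4 into shape (3,3)
```

Rotation is a quaternion (w, x, y, z).

```bash
sed -i 's/np.array(c\["rotation"\]).reshape(3,3)/R(c)/; 2a from scipy.spatial.transform import Rotation\ndef R(c): return Rotation.from_quat(np.roll(c["rotation"],-1)).as_matrix()' h.py
python3 - <<'E'
from h import *
for n in("scene","top"):
    c=camera(n);print(n,np.array(c["xyz"]).round(0),(-R(c)[:,2]).round(2));save(c,n+"0.png")
    for l in("pad","case","tumbler","stand","keychain"):
        for s in silhouettes(l,c): print(l,round(s["confidence"],2),s["position"],s["pixels"].sum(), at(c,s["position"],8).round(0))
E
```

```text
scene [983. -93. 553.] [-0.64  0.21 -0.74]
pad 0.56 [304.3, 243.1] 3430 [592.   1.   8.]
case 0.79 [246.8, 340.8] 1273 [ 737. -133.    8.]
case 0.71 [206.6, 268.8] 1050 [ 590. -174.    8.]
case 0.65 [344.2, 313.6] 1074 [743.  21.   8.]
tumbler 0.74 [229.3, 185.0] 1762 [ 398. -104.    8.]
stand 0.71 [401.4, 279.6] 2001 [717. 133.   8.]
stand 0.28 [229.8, 183.5] 1795 [ 394. -102.    8.]
keychain 0.53 [328.5, 186.4] 154 [469.  90.   8.]
top [509.  42. 869.] [ 0.06  0.   -1.  ]
pad 0.65 [352.6, 188.6] 4598 [584.  -1.   8.]
case 0.97 [426.9, 93.0] 684 [ 757. -137.    8.]
case 0.85 [385.2, 160.0] 735 [635. -60.   8.]
case 0.85 [450.7, 174.9] 758 [ 608. -177.    8.]
case 0.58 [340.8, 92.6] 785 [757.  19.   8.]
tumbler 0.69 [424.3, 268.3] 1658 [ 443. -127.    8.]
stand 0.67 [275.3, 110.9] 2043 [724. 137.   8.]
keychain 0.84 [292.7, 255.7] 408 [465. 104.   8.]
keychain 0.17 [350.1, 190.0] 4712 [581.   3.   8.]
```

View pics/scene0.png

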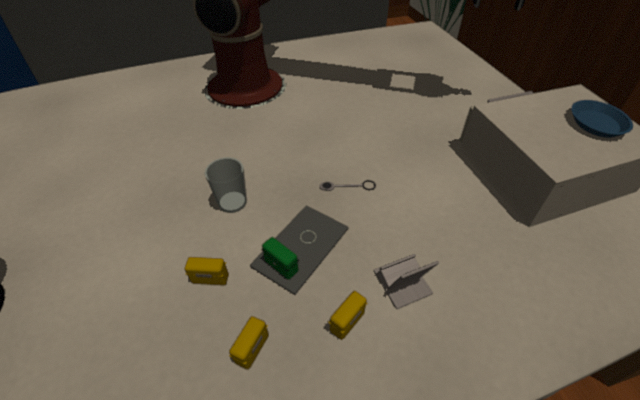

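View pics/top0.png

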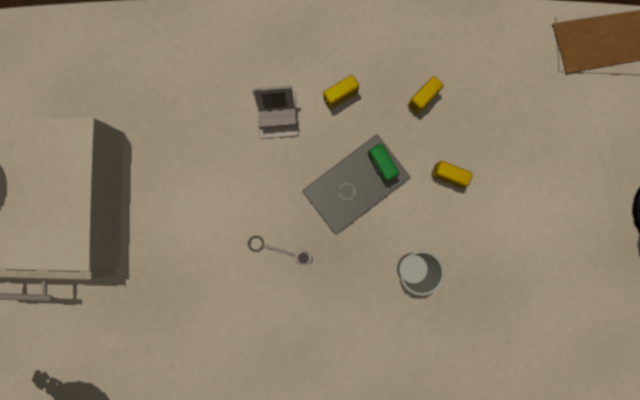

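The only green case stands on the pad: scene (281,257), top (385,161). The yellow look-alikes in the top view are at (341,91), (426,94) and (453,175). The ring is at top (347,191), the tumbler at (421,273), the stand at (277,112) and the keychain at (280,250). Next I'll measure the pad, ring and case, and check a close crop.

```bash
cat > m.py <<'E'
from h import *
from scipy.optimize import least_squares
def measure(c,n):
    s=[x for x in silhouettes("pad",c)][0]
    hsv=cv2.cvtColor(c["image"],cv2.COLOR_RGB2HSV)
    g=cv2.inRange(hsv,(40,90,25),(85,255,255))
    m=(s["pixels"].astype(np.uint8)*255)|g
    cn=max(cv2.findContours(m,cv2.RETR_EXTERNAL,cv2.CHAIN_APPROX_NONE)[0],key=cv2.contourArea)[:,0]
    P=np.array([at(c,p,8)[:2] for p in cn],np.float32)
    print(n,"pad rect",cv2.minAreaRect(P))
    M=cv2.moments(g,True);u=(M["m10"]/M["m00"],M["m01"]/M["m00"]);print("green px",np.round(u,1),M["m00"],"at z33",at(c,u,33).round(1))
    return g
def ring(c,guess,r=9):
    x,y=map(int,guess);im=cv2.cvtColor(c["image"],cv2.COLOR_RGB2GRAY)[y-r:y+r+1,x-r:x+r+1].astype(float)
    w=np.clip(im-np.median(im)-8,0,None);yy,xx=np.mgrid[y-r:y+r+1,x-r:x+r+1]
    lo=(w>0);(cx,cy),_,_=cv2.fitEllipse(np.array([xx[lo],yy[lo]],np.float32).T) 
    u=np.array([(w*xx).sum(),(w*yy).sum()])/w.sum();print("ring",u.round(1),(round(cx,1),round(cy,1)),at(c,u,8).round(1),at(c,(cx,cy),8).round(1))
E
python3 - <<'E'
from m import *
c=camera("top");measure(c,"top");ring(c,(347,191),10)
a=cv2.resize(c["image"][125:245,290:420],None,fx=4,fy=4,interpolation=2)
d=camera("scene");measure(d,"scene");ring(d,(308,237),10)
b=cv2.resize(d["image"][195:305,240:360],None,fx=4,fy=4,interpolation=2)
h=600;ims=np.zeros((480,1000,3),np.uint8);ims[:480,:520]=a[:480];ims[:440,520:]=b[:440]
cv2.imwrite("pics/crop1.png",cv2.resize(ims,None,fx=.8,fy=.8)[:,:,::-1])
E
```

```text
top pad rect ((592.1254272460938, -7.5570831298828125), (101.78338623046875, 170.67117309570312), 37.16059112548828)
green px [383.4 162.3] 605.0 at z33 [626.9 -53.4  33. ]
ring [348.1 191. ] (346.3, 190.9) [579.2   6.8   8. ] [579.4   9.9   8. ]
scene pad rect ((590.680908203125, -8.842033386230469), (108.0727767944336, 172.0530242919922), 37.450740814208984)
green px [283.7 252.4] 932.0 at z33 [617.  -41.7  33. ]
ring [307.8 236.4] (307.8, 236.4) [579.   11.6   8. ] [579.1  11.7   8. ]
```

View pics/crop1.png

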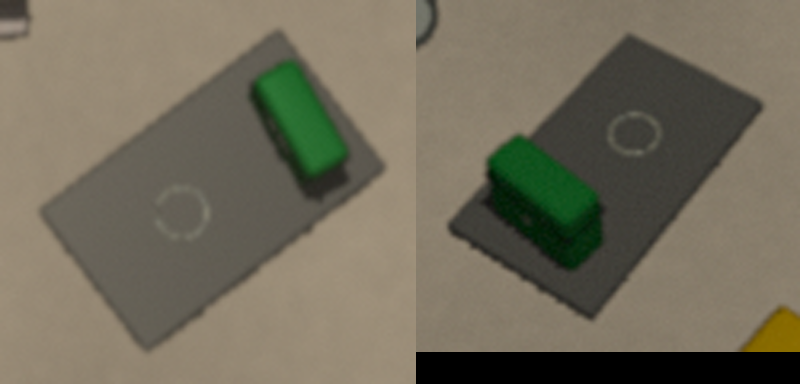

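The crop confirms the choice: a green upright case with its light on the −x face, away from the ring. Pad corners and the ring agree: pad centre is about (592,−8), and pad +x heads along about 127°. Next I'll fit the case pose and work out the approach in tool axes.

```bash
cat > fit.py <<'E'
from m import *
from scipy.optimize import minimize
PC=np.array([591.6,-8.,0]);YAW=np.radians(127.2)
PX=np.array([np.cos(YAW),np.sin(YAW),0]);PY=np.array([-PX[1],PX[0],0]);RING=PC+22*PX
def green(c): return cv2.inRange(cv2.cvtColor(c["image"],cv2.COLOR_RGB2HSV),(40,90,25),(85,255,255))
def model(x,y,yaw,dims,z0=8,S=4):
    a,b,h=np.array(dims)/2; r=5
    pts=[]
    for s in np.array(np.meshgrid([-1,1],[-1,1],[-1,1])).T.reshape(-1,3):
        core=s*(np.array([a,b,h])-r)
        d=np.array([[1,0,0],[0,1,0],[0,0,1],[.7,.7,0],[.7,0,.7],[0,.7,.7],[.58,.58,.58]])*s
        pts+=list(core+r*d)
    P=np.array(pts);c,s=np.cos(yaw),np.sin(yaw)
    return P@np.array([[c,-s,0],[s,c,0],[0,0,1]]).T+[x,y,z0+h]
def fit(views,dims,x0):
    def cost(p):
        t=0
        for c,g in views:
            P=model(p[0],p[1],p[2]/30,dims)
            hull=cv2.convexHull(np.array([px(c,q)*16 for q in P]).round().astype(np.int32))
            m=np.zeros((400,640),np.uint8);cv2.fillConvexPoly(m,hull,255,cv2.LINE_AA,4)
            t+=np.abs(m/255.-g/255.).sum()
        return t
    best=min((minimize(cost,np.array([x0[0],x0[1],x0[2]*30])+[d,e,0],method="Nelder-Mead",options=dict(initial_simplex=None,xatol=.1,fatol=.5)) for d in(-4,4) for e in(-4,4)),key=lambda r:r.fun)
    return best.x[0],best.x[1],best.x[2]/30,best.fun
def padf(p): d=np.array([p[0],p[1],0])-PC;return d@PX,d@PY
def views(): 
    v=[camera("top"),camera("scene")];return [(c,green(c)) for c in v]
def tool(target):
    s=state();Rt=Rotation.from_quat(np.roll(s["ee_rot"],-1)).as_matrix()
    print("t",s["time_s"],"tcp",s["eef_pos"].round(1),"pad",np.round(padf(s["eef_pos"]),1),"F",s["contact_force"].round(2),"xaxis",np.degrees(np.arctan2(Rt[1,0],Rt[0,0])).round(1),"zaxis",Rt[:,2].round(3),"w",round(s["gripper_width"],2),"tool shift",(Rt.T@(np.array(target)-s["eef_pos"])).round(1))
E
python3 - <<'E'
from fit import *
V=views()
for v in (V,V[:1],V[1:]):
    r=fit(v,(27,62,50),(622,-50,YAW));print(np.round(r,2),"pad",np.round(padf(r),1),"rel yaw",np.degrees(r[2]-YAW).round(1))
print("RING",RING, "stage",PC-95*PX)
tool([267,300,256])
E
```

```text
[625.27 -50.9    2.07 293.43] pad [-54.5  -0.9] rel yaw -8.9
[625.65 -52.52   2.16 162.88] pad [-56.   -0.2] rel yaw -3.4
[624.62 -50.58   2.04 124.42] pad [-53.9  -0.6] rel yaw -10.4
RING [578.29881947   9.5236582    0.        ] stage [649.03691591 -83.67034221   0.        ]
t 1.0 tcp [267.2 565.  256.3] pad [652.5 -88. ] F [ 0.35 -0.31 -0.06] xaxis 154.7 zaxis [ 0. -0. -1.] w 1.0 tool shift [-113.1 -239.6    0.3]
```

```bash
python3 -m inch '[[[-19,-40,0,0,0,0,1],[-19,-40,0,0,0,0,1],[-19,-40,0,0,0,0,1],[-19,-40,0,0,0,0,1],[-19,-40,0,0,0,0,1],[-19,-40,0,0,0,0,1],[0,0,0,0,0,8,1],[0,0,0,0,0,8,1],[0,0,0,0,0,8,1],[0,0,0,0,0,5,1]]]' 20
python3 - <<'E'
from fit import *
tool(PC-105*PX+[0,0,150])
E
```

```text
time_s: 2.0
eef_pos: [267.7, 299.1, 256.6]
ee_rot: [0.0, 0.459, 0.889, 0.0]
contact_force: [0.1, 0.2, 0.6]
gripper_width: -0.0
grasp_force: 0.0
t 2.0 tcp [267.7 299.1 256.6] pad [440.5  72.3] F [0.08 0.23 0.57] xaxis 125.4 zaxis [ 0.001  0.    -1.   ] w -0.0 tool shift [-542.9   89.2  106.6]
```

```bash
python3 -m inch '[[[-45,7.4,0,0,0,0,1],[-45,7.4,0,0,0,0,1],[-45,7.4,0,0,0,0,1],[-45,7.4,0,0,0,0,1],[-45,7.4,0,0,0,0,1],[-45,7.4,0,0,0,0,1],[-45,7.4,0,0,0,0,1],[-45,7.4,0,0,0,0,1],[-45,7.4,0,0,0,0,1],[-45,7.4,0,0,0,0,1],[-45,7.4,0,0,0,0,1],[-45,7.4,0,0,0,0,1]]]' && python3 -m inch '[[[0,0,20,0,0,0,1],[0,0,25,0,0,0,1],[0,0,25,0,0,0,1],[0,0,25,0,0,0,1],[0,0,10,0,0,0,1],[0,0,0,0,0,0,1]]]'
python3 - <<'E'
from fit import *
tool(PC-105*PX-1*PY+[0,0,25+46])
E
```

```text
time_s: 3.2
eef_pos: [656.0, -89.1, 256.2]
ee_rot: [0.0, 0.457, 0.89, 0.0]
contact_force: [0.6, 0.5, 0.6]
gripper_width: 0.001
grasp_force: 0.0
time_s: 3.8
eef_pos: [653.6, -87.2, 149.2]
ee_rot: [-0.002, 0.456, 0.89, -0.0]
contact_force: [-0.1, -0.5, 0.2]
gripper_width: -0.001
grasp_force: 0.0
t 3.8 tcp [653.6 -87.2 149.2] pad [-100.6   -1.5] F [-0.13 -0.47  0.16] xaxis 125.7 zaxis [-0.004  0.001 -1.   ] w -0.0 tool shift [-4.6 -0.2 78.1]
```

```bash
python3 -m inch '[[[-3,0,25,0,0,0,1],[0,0,25,0,0,0,1],[0,0,20,0,0,0,1],[0,0,8,0,0,0,1],[0,0,0,0,0,0,1],[0,0,0,0,0,0,1]]]' 
python3 - <<'E'
from fit import *
c=camera("scene");cv2.imwrite("pics/s1.png",cv2.resize(c["image"][170:320,190:390],None,fx=3,fy=3,interpolation=2)[:,:,::-1])
tool(PC-50*PX-1*PY+[0,0,25+46])
E
```

```text
time_s: 4.4
eef_pos: [657.7, -90.2, 75.3]
ee_rot: [0.001, 0.456, 0.89, 0.0]
contact_force: [-0.5, -0.3, 1.2]
gripper_width: -0.003
grasp_force: 0.0
t 4.45 tcp [657.9 -90.3  75.6] pad [-105.6   -3.1] F [0.13 0.68 0.99] xaxis 125.7 zaxis [ 0.003 -0.001 -1.   ] w -0.0 tool shift [55.6 -3.6  4.4]
```

View pics/s1.png

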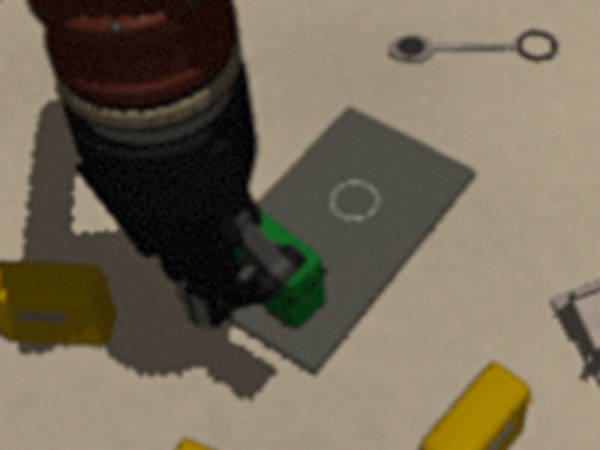

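The gripper sits behind the case on its light side, and the case is still upright. I'll lower it slightly and push gently near the top.

```bash
python3 -m inch '[[[5,-1,4,0,0,0,1],[5,-1,0,0,0,0,1],[5,-1,0,0,0,0,1],[4,0,0,0,0,0,1],[3,0,0,0,0,0,1],[3,0,0,0,0,0,1],[3,0,0,0,0,0,1],[3,0,0,0,0,0,1],[3,0,0,0,0,0,1]]]' 
python3 -m inch '[[[3,0,0,0,0,0,1],[3,0,0,0,0,0,1],[3,0,0,0,0,0,1],[3,0,0,0,0,0,1],[0,0,0,0,0,0,1]]]'
python3 - <<'E'
from fit import *
c=camera("scene");cv2.imwrite("pics/s2.png",cv2.resize(c["image"][170:320,190:390],None,fx=3,fy=3,interpolation=2)[:,:,::-1])
tool(PC-50*PX-1*PY+[0,0,25+46])
E
```

```text
time_s: 5.35
eef_pos: [634.2, -64.0, 69.4]
ee_rot: [0.0, 0.456, 0.89, 0.0]
contact_force: [-0.1, -0.3, -0.7]
gripper_width: -0.002
grasp_force: 0.1
time_s: 5.85
eef_pos: [627.0, -54.0, 69.2]
ee_rot: [-0.0, 0.456, 0.89, -0.0]
contact_force: [-0.8, -0.1, 1.0]
gripper_width: -0.004
grasp_force: 0.0
t 5.9 tcp [627.1 -54.1  69.2] pad [-58.2  -0.4] F [-0.91  1.39  0.44] xaxis 125.7 zaxis [-0.  0. -1.] w 0.0 tool shift [ 8.2  0.4 -1.8]
```

View pics/s2.png

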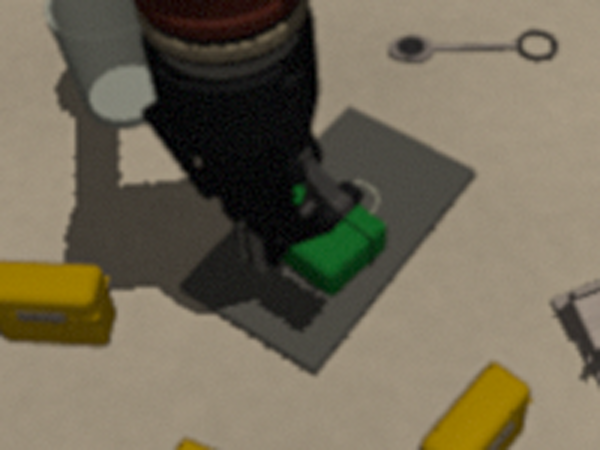

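The case has fallen towards the ring: the seam is now at the far end, near (370,230) in the crop. I'll back off and measure how it lies.

```bash
python3 -m inch '[[[-6,0,-4,0,0,0,1],[-12,0,0,0,0,0,1],[-18,0,0,0,0,0,1],[-18,0,0,0,0,0,1],[0,0,0,0,0,0,1]]]'
python3 - <<'E'
from fit import *
V=views();cv2.imwrite("pics/s3.png",np.hstack([cv2.resize(c["image"][a:a+110,b:b+130],None,fx=3,fy=3,interpolation=2) for (c,_),a,b in zip(V,(125,190),(290,240))])[:,:,::-1])
for v in (V[1:],V[:1]):
    r=fit(v,(50,62,27),tuple((PC-15*PX)[:2])+(YAW,));print(np.round(r,2),"pad",np.round(padf(r),1),"rel yaw",np.degrees(r[2]-YAW).round(1))
tool(PC-80*PX+[0,0,25+17])
E
```

```text
time_s: 6.4
eef_pos: [660.5, -100.8, 74.0]
ee_rot: [0.001, 0.457, 0.889, 0.0]
contact_force: [0.1, 0.1, -0.1]
gripper_width: 0.003
grasp_force: 0.0
[604.41 -15.83   2.08 190.8 ] pad [-14.   -5.5] rel yaw -7.8
[605.34 -18.04   2.14 146.85] pad [-16.3  -4.9] rel yaw -4.8
t 6.5 tcp [659.1 -98.9  73.3] pad [-113.2    1.2] F [-0.46  0.21 -0.69] xaxis 125.6 zaxis [ 0.  0. -1.] w -0.0 tool shift [33.2  0.3 31.4]
```

View pics/s3.png

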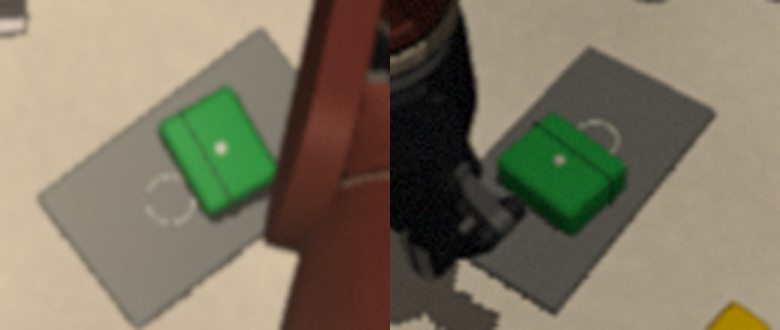

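The case lies on its back with its light up, at pad (−14.5,−5), so it needs about +36 in x and +5 in y. I'll lower the closed fingers behind its base.

```bash
python3 -m inch '[[[10,3,12,0,0,0,1],[10,2,12,0,0,0,1],[8,2,7,0,0,0,1],[4,0,0,0,0,0,1],[0,0,0,0,0,0,1],[0,0,0,0,0,0,1]]]'
python3 - <<'E'
from fit import *
tool(PC-50*PX-6*PY+[0,0,42])
E
```

```text
time_s: 7.1
eef_pos: [646.2, -68.0, 42.8]
ee_rot: [0.001, 0.456, 0.89, 0.0]
contact_force: [0.2, 0.1, 0.8]
gripper_width: -0.003
grasp_force: 0.0
t 7.1 tcp [646.2 -68.   42.8] pad [-80.8  -7.2] F [0.24 0.09 0.78] xaxis 125.7 zaxis [ 0.001 -0.    -1.   ] w -0.0 tool shift [30.7 -2.   0.8]
```

```bash
python3 -m inch '[[[8,0,0,0,0,0,1],[8,0,0,0,0,0,1],[6,0,0,0,0,0,1],[3,0,0,0,0,0,1],[3,-0.3,0,0,0,0,1],[3,-0.4,0,0,0,0,1],[3,-0.4,0,0,0,0,1],[3,-0.4,0,0,0,0,1],[3,-0.4,0,0,0,0,1],[3,-0.4,0,0,0,0,1],[3,-0.4,0,0,0,0,1],[3,-0.4,0,0,0,0,1]]]'
python3 -m inch '[[[3,-0.4,0,0,0,0,1],[3,-0.4,0,0,0,0,1],[3,-0.4,0,0,0,0,1],[0,0,0,0,0,0,1]]]'
python3 - <<'E'
from fit import *
V=views()
for v in (V[1:],V[:1]):
    r=fit(v,(50,62,27),tuple((PC+12*PX)[:2])+(YAW,));print(np.round(r,2),"pad",np.round(padf(r),1),"rel yaw",np.degrees(r[2]-YAW).round(1),v[0][1].sum()/255)
tool(PC-14*PX-1*PY+[0,0,42])
E
```

```text
time_s: 8.3
eef_pos: [614.6, -30.0, 42.4]
ee_rot: [0.0, 0.456, 0.89, 0.0]
contact_force: [-0.3, 0.0, -0.3]
gripper_width: 0.001
grasp_force: 0.3
time_s: 8.7
eef_pos: [608.1, -23.2, 42.2]
ee_rot: [-0.0, 0.456, 0.89, 0.0]
contact_force: [0.5, 0.5, 0.0]
gripper_width: 0.001
grasp_force: 0.0
[586.66   7.01   1.37 960.72] pad [14.9 -5.1] rel yaw -48.5 248.0
[579.21   5.03   2.36 530.93] pad [17.9  2. ] rel yaw 7.8 594.0
t 8.8 tcp [608.2 -23.4  42.2] pad [-22.3  -4. ] F [-0.34  0.09  0.39] xaxis 125.7 zaxis [-0.  0. -1.] w -0.0 tool shift [ 8.2 -3.2  0.2]
```

Those fits are spoilt by the gripper occluding the case. I'll back off for a clean look.

```bash
python3 -m inch '[[[-8,0,0,0,0,0,1],[-20,0,0,0,0,0,1],[-20,0,0,0,0,0,1],[-20,0,0,0,0,0,1],[0,0,0,0,0,0,1]]]'
python3 - <<'E'
from fit import *
V=views();cv2.imwrite("pics/s4.png",np.hstack([cv2.resize(c["image"][a:a+110,b:b+130],None,fx=3,fy=3,interpolation=2) for (c,_),a,b in zip(V,(125,190),(290,240))])[:,:,::-1])
for v in (V[1:],V[:1]):
    r=fit(v,(50,62,27),tuple((PC+14*PX)[:2])+(YAW,));print(np.round(r,2),"pad",np.round(padf(r),1),"rel yaw",np.degrees(r[2]-YAW).round(1),v[0][1].sum()/255)
tool(PC-14*PX-1*PY+[0,0,42])
E
```

```text
time_s: 9.3
eef_pos: [649.8, -81.2, 42.8]
ee_rot: [0.001, 0.457, 0.889, 0.0]
contact_force: [0.5, -0.7, 0.6]
gripper_width: 0.001
grasp_force: 0.0
[581.39   4.28   2.19 177.53] pad [16.   0.7] rel yaw -1.8 1077.0
[583.03   2.83   2.26 197.9 ] pad [13.8  0.3] rel yaw 2.4 929.0
t 9.4 tcp [648.1 -79.1  42.1] pad [-90.8  -2. ] F [ 0.2   0.81 -0.35] xaxis 125.6 zaxis [-0.001  0.    -1.   ] w 0.0 tool shift [76.8 -3.1  0.1]
```

View pics/s4.png

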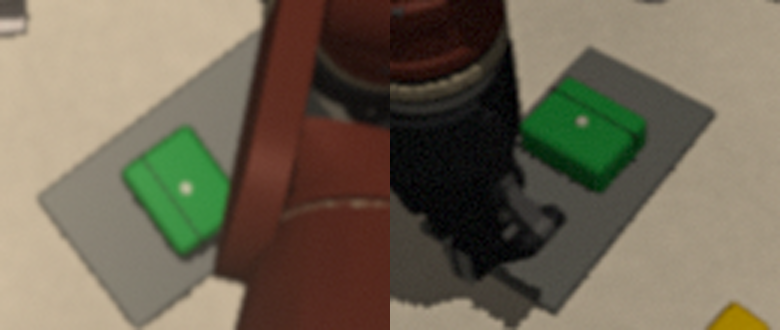

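The case is aligned at about pad (15,0.5) and the ring is at (22,0), so one more push of about 7.5 mm will do.

```bash
python3 -m inch '[[[15,-1,0,0,0,0,1],[20,-1,0,0,0,0,1],[16,0,0,0,0,0,1],[8,0,0,0,0,0,1],[4,0,0,0,0,0,1],[3,0,0,0,0,0,1],[3,0,0,0,0,0,1],[3,0,0,0,0,0,1],[3,0,0,0,0,0,1],[1,0,0,0,0,0,1],[0,0,0,0,0,0,1],[0,0,0,0,0,0,1]]]'
python3 - <<'E'
from fit import *
tool(PC-14.5*PX+[0,0,42])
E
```

```text
time_s: 10.6
eef_pos: [602.3, -18.3, 42.3]
ee_rot: [0.0, 0.456, 0.89, 0.0]
contact_force: [0.2, 0.1, 0.3]
gripper_width: -0.0
grasp_force: 0.3
t 10.6 tcp [602.3 -18.3  42.3] pad [-14.7  -2.3] F [0.22 0.08 0.32] xaxis 125.7 zaxis [ 0. -0. -1.] w -0.0 tool shift [ 0.1 -2.3  0.3]
```

Pushed to −14.7. Now I'll retreat, rise clear and swing away so the top view is unblocked for a final check.

```bash
python3 -m inch '[[[-8,0,0,0,0,0,1],[-18,0,0,0,0,0,1],[-18,0,0,0,0,0,1],[-10,0,-20,0,0,0,1],[0,0,-40,0,0,0,1],[0,0,-40,0,0,0,1],[0,0,-40,0,0,0,1],[0,0,-40,0,0,0,1],[-40,0,0,0,0,0,1],[-40,0,0,0,0,0,1],[-40,0,0,0,0,0,1],[0,0,0,0,0,0,1]]]'
python3 - <<'E'
from fit import *
V=views();cv2.imwrite("pics/s5.png",np.hstack([cv2.resize(c["image"],None,fx=.62,fy=.62,interpolation=3) for c,_ in V])[:,:,::-1])
for v in (V[1:],V[:1]):
    r=fit(v,(50,62,27),tuple((PC+20*PX)[:2])+(YAW,));print(np.round(r,2),"pad",np.round(padf(r),1),"rel yaw",np.degrees(r[2]-YAW).round(1),v[0][1].sum()/255)
for l in("tumbler","stand","keychain"):
    for c,_ in V: print(l,[(s["position"],round(s["confidence"],2)) for s in silhouettes(l,c)][:1])
tool([600,0,200])
E
```

```text
time_s: 11.8
eef_pos: [705.5, -165.2, 221.5]
ee_rot: [0.001, 0.459, 0.889, -0.001]
contact_force: [-0.3, 0.2, 0.3]
gripper_width: 0.002
grasp_force: 0.0
[577.27  10.42   2.17 186.63] pad [23.3  0.3] rel yaw -3.0 1078.0
[577.99   7.91   2.26 160.42] pad [20.9  1.2] rel yaw 2.3 964.0
tumbler [([420.1, 267.5], 0.74)]
tumbler [([230.0, 184.4], 0.71)]
stand [([273.9, 110.3], 0.95)]
stand [([404.0, 281.7], 0.87)]
keychain [([296.5, 256.0], 0.97)]
keychain [([329.7, 186.0], 0.8)]
t 12.2 tcp [ 703.5 -158.8  222.6] pad [-187.7    2.1] F [-0.53 -0.07 -0.  ] xaxis 125.7 zaxis [ 0. -0. -1.] w -0.0 tool shift [189.3   8.8  22.6]
```

View pics/s5.png

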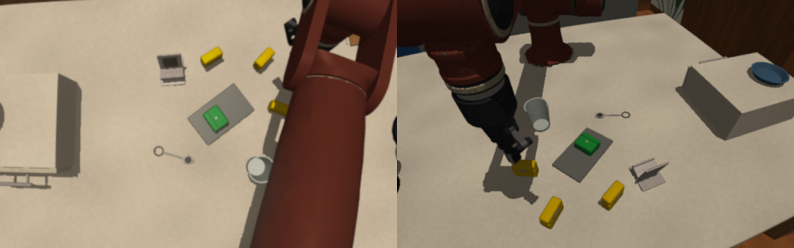

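The case lies light-up at about pad (22,1), on the ring. The tumbler, stand and keychain are where they were, and the gripper is clear.

```bash
python3 -c "
from station import finish_job
print(finish_job())"
```

```text
the job is handed in; nothing more can be done
None
```

I handed the job in at about 12 s of the 40 s: the green case lies on its back, light up, measured within about 2 mm of the ring's centre, with the tumbler, stand and keychain still in place; the hand-in gave no verdict.

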